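# Fold down the hold-down flap and shut the case of slate parts

## Robot

A 6-joint arm with a two-finger parallel gripper is mounted at the origin on a cart in front of the work surface, level with it; the furniture and walls round the work are solid. World frame = base frame: x ahead of the robot, y to its left, z up, the work surface at z = 0. Lengths are in m, angles in degrees, forces in N, time in s.
With the tool pointing down it reaches from about 0.375 to 0.75 m from the base axis. Payload 9 kg.
Tool frame: the origin (TCP) lies where the fingers leave the gripper's body, on its centre line; the fingertips stand 73 mm ahead of it and the grasp point (between the pads) lies 54 mm ahead of it (robot.tip_reach is the distance from the TCP to the fingertips, in m); z points along the fingers, y is the line along which they close (so a half turn about z gives the same grasp; the last joint's range is limited). The gripper opens to 85 mm and grips with 20 to 120 N. Pads are 22 mm wide; open, the fingers measure 114 mm over their backs; the gripper's body (76 mm by 85 mm) begins 54 mm behind the grasp point. The pads swing forward as they close: fully open they stand 13 mm farther back than shut.
Start: joints at [-88.046, 5.964, 5.575, 89.605, 0, 77.527], TCP at [0.149, -0.581, 0.304] pointing down, gripper open.
Joint ranges: [-171.21, 171.21], [-48.23, 106.86], [-62.78, 66.21], [-105.2, 120.99], [-86.42, 89.51], [-180, 180]. Speed limits (degrees/s): [127.2, 127.2, 147.25, 180, 180, 180].

## Interface

Orientations are given as [roll, pitch, yaw] about the fixed x, y, z axes, in that order (R = Rz(yaw) Ry(pitch) Rx(roll)).
In Python, from plant import robot gives the robot as it stands. Calls block until the motion is done:
- robot.move_pose(position, orientation): joint-space move of the TCP to a pose.
- robot.line_to(position, vel=0.15, rotation=None, guard=None): straight line of the TCP; rotation=None keeps the orientation; vel is the mean speed in m/s. With guard (N) it stops when the force on the tool has changed by that much, and returns True; else False.
- robot.goto_joints(angles): joint-space move.
- robot.set_gripper(opening): finger opening in m; the grip force is fixed at half the most; returns when the fingers have stopped.
- robot.pause(seconds).
- robot.ik(position, orientation): joint angles nearest the present ones, or None.
- robot.observe(): the state.
- robot.grab_frame(name): name is "scene" or "top" or "wrist"; returns the picture (384x512x3 uint8, blue, green, red); there is no depth.
- robot.get_calibration(name): a dict with "vertical_fov" (degrees; the focal length in pixels is half the picture's height over the tangent of half this angle, whatever the lens; pixels are square), "cx", "cy" (the principal point, pixels), "rvec" (rotation vector, rad) and "tvec" (3), from world to camera coordinates, as OpenCV has them. Camera axes: x right, y down, z forward; pixel columns grow to the right and rows downward; lengths in m; the calibration is good to about 2 mm. A picture is of the moment at which its call begins: read the wrist's pose just before it. get_calibration takes no time and is no camera call; for the wrist camera it gives the pose at the moment of the call.
A pose or a line that the arm cannot do raises robot.IKError and nothing moves.
- robot.job_done(): hands the job in; it is judged then, once.
The state is a dict: "time": time; "q": joint angles; "qvel": joint speeds; "joint_torque": joint torques, N m; "tool_pos": TCP position; "tcp_rot": TCP orientation; "ft_force": force on the tool from outside, world axes, zero at the start; "torque": the same for the moment, N m; "gripper_width": finger opening in m; "gripper_force": force on a finger pad.
Only numpy, scipy, OpenCV 4.12 (cv2) and the standard library are available. Lean on these libraries where they do the work, as an engineer would, in place of code of your own. Each camera call takes 0.05 s, during which the arm holds its last target. There are 200 camera calls.

## Task

Make the open blue case of cut slate parts ready for the van: push the upright yellow flap down flat over the slates first, and only then swing the blue lid over and press it fully shut. Do it with the fingertips alone and gently: grip and lift nothing, do not shove the case along the bench, and leave the slates in it and the things around it where they are.

Things in the scene. Friction and masses are not known exactly. Their poses are not given: they have to be found in the camera images.
- case: blue case, open on top, loose on the bench, about 3 kg, 200 (x) x 170 (y) x 85 mm high, walls 8 mm, inner floor 12 mm above its underside; steel carrying handles on its two y sides reach to y = +-101 mm. Origin: centre of its underside; x points from its front (robot side) to the lid hinge at the back, z up. It is turned (about z) up to 0.5 rad from facing the robot squarely.
- flap (a joint): yellow flat flap, 5 mm thick, 90 mm wide along the case's y. Value in rad: 0 = folded flat inside the case (a stop; free edge to the back, upper face 8 mm below the rim), 1.57 = straight up; it starts nearly upright. A stiff hinge keeps it where it is left; pushing it takes 1 to 2 N at the free edge. It is pushed down from its robot side.
- flap_edge (a point): middle of the flap's free edge, in the middle of its thickness, 110 mm from the hinge line
- flap_hinge (a point): middle of the flap's hinge line, inside the front of the case, along its y at x = -75 mm, z = 74.5 mm of the case frame, in the middle of the flap's thickness
- lid (a joint): blue lid, a 6 mm plate 182 mm wide along the case's y. Value in rad: 0 = shut (a stop; outer face 91 mm above the case's underside), 1.57 = straight up, more = leaning away from the robot (stop at 1.85); it starts about upright. A stiff hinge keeps it where it is left: it does not fall shut; pushing takes 1 to 4 N at the front edge. It strikes the flap if that stands up.
- lid_edge (a point): middle of the lid's front edge (the top edge while it stands open), in the middle of the plate's thickness, 206 mm from the hinge line; a 13 mm lip runs round the front and sides of the lid's inner face
- lid_hinge (a point): middle of the lid's hinge line, on the back rim, along the case's y at x = 100 mm, z = 85 mm of the case frame. The plate's inner face lies in the plane through this line, its outer face 6 mm behind (above, when shut)
- slate_part_6: cut grey slate, 62x96x8 mm, loose on the floor of the case; origin: centre of its underside
- slate_part_7: cut grey slate, 62x89x8 mm, loose on the floor of the case; origin: centre of its underside
- slate_part_8: small cut grey slate, 50x63x8 mm, lying on the bench near the front right; bystander
- carpenter_pencil: red carpenter's pencil, 12x178x8 mm, lying on the bench to the left; bystander
- slate_chisel: steel slater's chisel, 36x298x21 mm, lying on the bench to the right; bystander
- slate_part_0: cut grey slate, 70x104x8 mm, lying on the bench behind the case; bystander
- slate_part_5: small cut grey slate, 45x60x8 mm, lying on the bench near the front left; bystander

How it is judged:
By the outcome, as a careful person would: the job done as asked, in the order asked, and still so for the second after the job is handed in, with the robot touching nothing.
It also fails if it takes over 58 s, if anything falls off the work surface, if the arm or the gripper's body presses on something with over 40 N, if the wrist force passes 120 N, or if a joint passes its speed limit or range.

## Working session

There is one attempt and no reset: what is moved stays moved. The work goes in short steps, each a Python script; the robot and the scene stay as the last script left them, time stands still between calls to the robot, and variables do not carry over. Pictures are saved under pics/ and viewed, at most 10 in all, crops included, and the job is handed in when it is done.

```bash
mkdir -p pics; ls; python3 - <<'E'
from plant import robot
import cv2,numpy as np
for n in ("scene","top"):
    im=robot.grab_frame(n); cv2.imwrite(f"pics/{n}0.png",im)
    c=robot.get_calibration(n); print(n,c, (-cv2.Rodrigues(np.array(c["rvec"],float))[0].T@np.array(c["tvec"],float)).ravel())
o=robot.observe();print(o["time"],o["tool_pos"],o["tcp_rot"],o["gripper_width"])
E
```

```text
pics
scene {'vertical_fov': 50.46984998278201, 'cx': 258.83756777783844, 'cy': 186.47068172611932, 'rvec': array([ 0.60170884, -2.40275518,  1.47414347]), 'tvec': array([0.49768243, 0.21350369, 1.05412279])} [0.03698453 0.97753649 0.66895517]
top {'vertical_fov': 51.34860087829284, 'cx': 256.4242046860379, 'cy': 190.6956771661576, 'rvec': array([ 2.16508373, -2.12410557,  0.1586648 ]), 'tvec': array([0.00389931, 0.57275192, 1.37519088])} [0.36397533 0.01284248 1.4444954 ]
0.1 [ 0.14951881 -0.58085672  0.30320682] [-1.79933851e+02 -1.68628761e-02  1.44299254e+01] 0.08583656551966012
```

View pics/scene0.png

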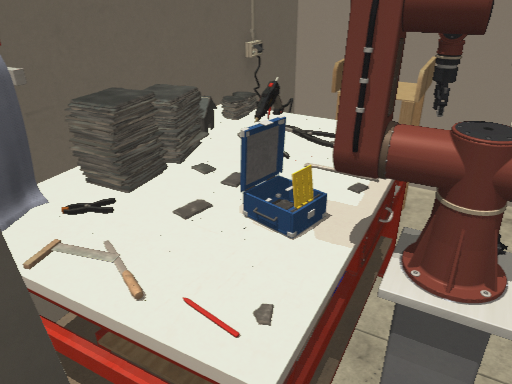

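View pics/top0.png

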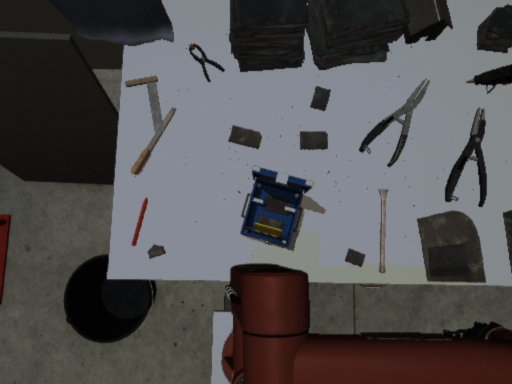

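The scene view shows the case at about (285,205), with the yellow flap at (303,187) and the lid at (263,153). In the top view the case is at about (270,215), the lid at (280,180) and the flap at (267,227). I'll zoom in on both.

```bash
python3 - <<'E'
import cv2,numpy as np
a=cv2.imread("pics/scene0.png")[110:240,220:340]; b=cv2.imread("pics/top0.png")[155:260,225:330]
a=cv2.resize(a,None,fx=4,fy=4,interpolation=cv2.INTER_CUBIC)[:520]; b=cv2.resize(b,(310,310),interpolation=cv2.INTER_CUBIC) 
b=cv2.resize(cv2.imread("pics/top0.png")[160:255,230:320],None,fx=6,fy=6,interpolation=cv2.INTER_CUBIC)
cv2.imwrite("pics/cs.png",a);cv2.imwrite("pics/ct.png",b);print(a.shape,b.shape)
E
```

```text
(520, 480, 3) (570, 540, 3)
```

View pics/cs.png

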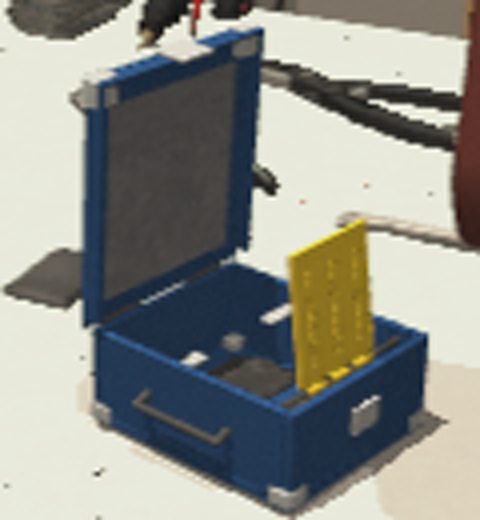

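View pics/ct.png

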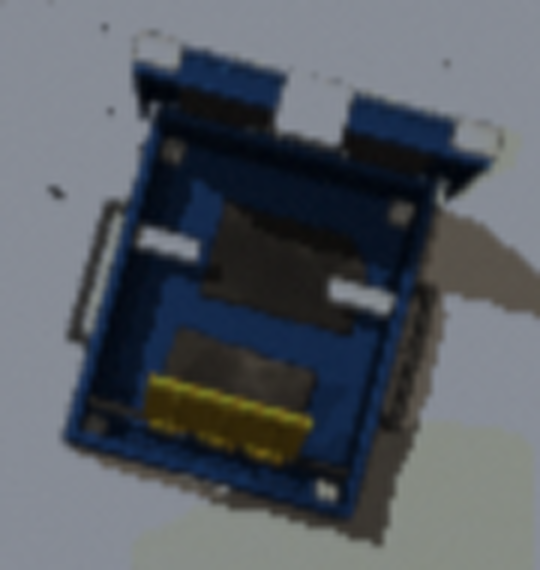

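The close-ups show these rim corners:
- **Top crop:** FL (68,437), FR (350,515), BR (435,190), BL (155,112).
- **Scene crop:** FL (293,408), FR (428,333), BL (97,330).
- **Flap free-edge ends, scene crop:** (289,257) and (365,220).
- **Lid top ends, scene crop:** (88,85) and (263,30).

Next I'll cast rays through these.

```bash
cat > h.py <<'E'
import cv2,numpy as np
from plant import robot
def ray(n,uv):
    c=robot.get_calibration(n); R=cv2.Rodrigues(np.array(c["rvec"],float))[0]; t=np.array(c["tvec"],float).ravel()
    f=192/np.tan(np.radians(c["vertical_fov"]/2))
    d=R.T@np.array([(uv[0]-c["cx"])/f,(uv[1]-c["cy"])/f,1]); return -R.T@t,d
def onz(n,uv,z):
    o,d=ray(n,uv); return o+d*(z-o[2])/d[2]
T=lambda u,v:((u+.5)/6-.5+230,(v+.5)/6-.5+160)
S=lambda u,v:((u+.5)/4-.5+220,(v+.5)/4-.5+110)
E
python3 - <<'E'
from h import *
np.set_printoptions(precision=4,suppress=True)
tt={k:onz("top",T(*p),.085) for k,p in dict(FL=(68,437),FR=(350,515),BR=(435,190),BL=(155,112)).items()}
ss={k:onz("scene",S(*p),.085) for k,p in dict(FL=(293,408),FR=(428,333),BL=(97,330)).items()}
for nm,d in(("top",tt),("scene",ss)):
    print(nm,d); print("FLFR",np.linalg.norm(d["FL"]-d["FR"]),"FLBL",np.linalg.norm(d["FL"]-d["BL"]))
    a=d["BL"]-d["FL"]; b=d["FL"]-d["FR"]; print("yaw",np.degrees(np.arctan2(a[1],a[0])),np.degrees(np.arctan2(-b[0],b[1])),"ctr",(d["BL"]+d["FR"])/2)
print("bottom scene FL",onz("scene",S(288,512),0))
c=(tt["FL"]+tt["FR"]+tt["BR"]+tt["BL"])/4
v=(tt["BL"]-tt["FL"]+tt["BR"]-tt["FR"]); y1=np.arctan2(v[1],v[0]); w=(tt["FL"]-tt["FR"]+tt["BL"]-tt["BR"]); y2=np.arctan2(-w[0],w[1])
print("c",c,np.degrees([y1,y2]))
c2=(ss["BL"]+ss["FR"])/2; c=(c+c2)/2; yaw=np.radians(float(np.degrees((y1+y2)/2)))
R=np.array([[np.cos(yaw),-np.sin(yaw),0],[np.sin(yaw),np.cos(yaw),0],[0,0,1]]); o=c*[1,1,0]
print("used",o,yaw)
def ony(n,uv,y):
    p,d=ray(n,uv); p=R.T@(p-o); d=R.T@d; return p+d*(y-p[1])/d[1]
for nm,p,y in(("flapL",S(289,257),.045),("flapR",S(365,220),-.045),("lidL",S(88,85),.091),("lidR",S(263,30),-.091),("flapbaseL",S(300,392),.045)):
    print(nm,ony("scene",p,y))
E
```

```text
top {'FL': array([0.4223, 0.0646, 0.085 ]), 'FR': array([ 0.3817, -0.095 ,  0.085 ]), 'BR': array([ 0.5673, -0.1423,  0.085 ]), 'BL': array([0.6097, 0.0191, 0.085 ])}
FLFR 0.1646560776381028 FLBL 0.192784007981243
yaw -13.654928726151958 -14.28113465700373 ctr [ 0.4957 -0.0379  0.085 ]
scene {'FL': array([0.4246, 0.0575, 0.085 ]), 'FR': array([ 0.3793, -0.0949,  0.085 ]), 'BL': array([0.6065, 0.0196, 0.085 ])}
FLFR 0.15895708768242994 FLBL 0.18583153275168354
yaw -11.779940230411132 -16.557323529473255 ctr [ 0.4929 -0.0377  0.085 ]
bottom scene FL [0.4235 0.0618 0.    ]
c [ 0.4953 -0.0384  0.085 ] [-13.986  -14.4895]
used [ 0.4941 -0.038   0.    ] -0.2484954516389544
flapL [-0.059   0.045   0.1821]
flapR [-0.0594 -0.045   0.181 ]
lidL [0.0907 0.091  0.2861]
lidR [ 0.0787 -0.091   0.2869]
flapbaseL [-0.0736  0.045   0.0784]
```

Measured case pose: centre (0.495, -0.038), yaw -14.2°. The rim sides come out within about 5% of the given 170 and 200 mm. The flap stands at about 1.43 rad, with its edge radius measured at 109 mm against the 110 given. The lid is about upright. I'll push the flap first.

```bash
cat >> h.py <<'E'
YAW=-14.2; O=np.array([.495,-.038]); ORI=[180,0,YAW]
def W(x,y,ztip):
    "TCP world position for fingertip centre at case coords"
    c,s=np.cos(np.radians(YAW)),np.sin(np.radians(YAW))
    return [O[0]+c*x-s*y,O[1]+s*x+c*y,ztip+robot.tip_reach]
def flap(th,r=.09):
    px=-.075+r*np.cos(th)-.0025*np.sin(th); pz=.0745+r*np.sin(th)+.0025*np.cos(th); return W(px-.011,0,pz)
def lid(th,r=.17):
    px=.1-r*np.cos(th)+.006*np.sin(th); pz=.085+r*np.sin(th)+.006*np.cos(th); return W(px+.011,0,pz)
def st(m=""):
    o=robot.observe(); print(m,round(o["time"],2),np.round(o["tool_pos"],4),np.round(o["ft_force"],1))
E
python3 - <<'E'
from h import *
robot.set_gripper(0.0); st("closed"); print(robot.tip_reach)
fa=np.radians(np.arange(97,2,-12)); la=np.radians(np.arange(105,-2,-10))
for f,A in((flap,fa),(lid,la)):
    print([robot.ik(f(a),ORI) is not None for a in A])
print(robot.ik(W(.15,0,.37),ORI),robot.ik(W(-.1,0,.3),ORI))
up=flap(fa[0]); up[2]+=.12
robot.move_pose(up,ORI); st("up")
robot.line_to(flap(fa[0])); st("start")
for a in fa[1:]:
    hit=robot.line_to(flap(a),vel=.08,guard=15); st(f"{np.degrees(a):.0f} {hit}")
    if hit: break
cv2.imwrite("pics/s1.png",cv2.resize(robot.grab_frame("scene")[100:250,210:410],None,fx=3,fy=3))
E
```

```text
closed 0.87 [ 0.1495 -0.5811  0.3039] [-0.2 -0.6 -0.2]
0.0726
[True, True, True, True, True, True, True, True]
[True, True, True, True, True, True, True, True, True, True, True]
[-18.25711502  20.20506989  36.63425823 106.42918834   0.
 175.94288498] [-20.92761566 -27.55021684 -16.86042824 100.6897886    0.
 173.27238434]
up 3.09 [ 0.3987 -0.0141  0.356 ] [-0.7  0.2 -0.7]
start 4.04 [ 0.3989 -0.0138  0.2371] [-0.4 -0.3  0. ]
85 False 4.42 [ 0.4169 -0.0182  0.2374] [-0.4 -0.2 -0.3]
73 False 4.81 [ 0.4345 -0.0227  0.2339] [-0.6 -0.2 -0.6]
61 False 5.19 [ 0.4514 -0.0269  0.2269] [ 0.5  0.9 -0.3]
49 False 5.58 [ 0.4667 -0.0308  0.2166] [-0.4 -0.6 -0.3]
37 False 5.96 [ 0.4796 -0.0341  0.2031] [ 0.4  0.1 -0.2]
25 False 6.34 [ 0.4895 -0.0366  0.1869] [-0.4 -0.3  0.5]
13 False 6.72 [ 0.4958 -0.0382  0.169 ] [ 0.1 -0.4 -0.1]
```

View pics/s1.png

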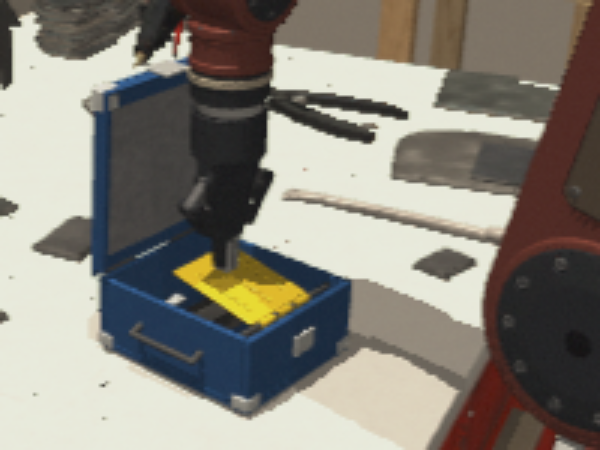

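The flap has followed the fingertip down to about 15°, at (240,285) in the picture. The lid and case haven't been disturbed. Now I'll press it flat, lift off and look.

```bash
python3 - <<'E'
from h import *
for d in (5,):
    robot.line_to(flap(np.radians(d)),vel=.06,guard=15); st("5deg")
p=flap(0); p[2]-=.012
h=robot.line_to(p,vel=.025,guard=8); st(f"press {h} tipz {robot.observe()['tool_pos'][2]-robot.tip_reach:.4f}")
up=list(robot.observe()["tool_pos"]); up[2]=.45; up2=W(-.06,0,.377)
robot.line_to(up,vel=.2); st("up")
robot.line_to(W(-.1,0,.377),vel=.3)
cv2.imwrite("pics/s2.png",cv2.resize(robot.grab_frame("scene")[100:250,210:410],None,fx=3,fy=3))
E
```

```text
5deg 7.13 [ 0.498  -0.0388  0.1569] [1.2 0.4 0.1]
press True tipz 0.0769 7.61 [ 0.499  -0.039   0.1495] [-2.3  0.4  8.3]
up 9.27 [ 0.4988 -0.0389  0.4492] [ 1.  -0.5 -0.4]
```

View pics/s2.png

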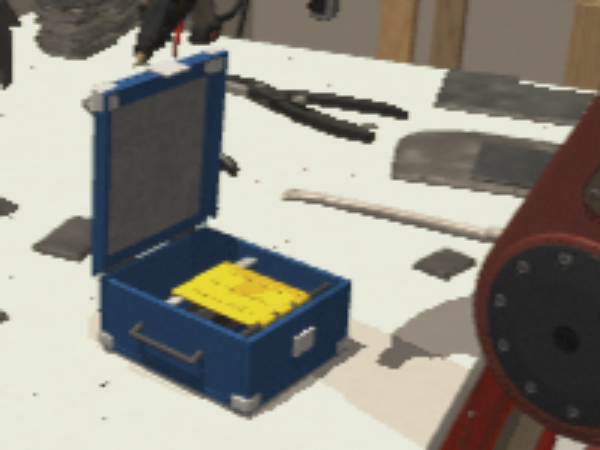

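The flap is flat: the stop was felt at tip z = 0.0769 against 0.077 expected. The case hasn't moved. Next is the lid, from behind.

```bash
python3 - <<'E'
from h import *
la=np.radians(np.arange(105,4,-10))
hi=lid(la[0]); hi[2]=.45
robot.line_to(hi,vel=.25); st("over")
robot.line_to(lid(la[0]),vel=.15,guard=10); st("behind")
ok=True
for a in la[1:]:
    h=robot.line_to(lid(a),vel=.1,guard=15); st(f"{np.degrees(a):.0f} {h}")
    if h: ok=False;break
if ok:
    p=lid(0); p[2]-=.015
    h=robot.line_to(p,vel=.03,guard=15); st(f"press {h} tipz {robot.observe()['tool_pos'][2]-robot.tip_reach:.4f}")
    up=list(robot.observe()["tool_pos"]); up[2]=.35
    robot.line_to(up,vel=.2); st("up")
    q=robot.observe()["q"]; q=list(q); q[0]-=55; robot.goto_joints(q); st("aside")
cv2.imwrite("pics/s3.png",cv2.resize(robot.grab_frame("scene")[100:250,210:410],None,fx=3,fy=3))
cv2.imwrite("pics/t3.png",robot.grab_frame("top"))
E
```

```text
over 11.18 [ 0.6508 -0.0774  0.4497] [ 0.2  0.  -0.7]
behind 12.2 [ 0.6511 -0.0775  0.3217] [-0.   0.6  0.8]
95 False 12.65 [ 0.6231 -0.0705  0.3273] [-0.  -0.3 -0.6]
85 False 13.1 [ 0.5944 -0.0632  0.3275] [-0.4 -0.4  0.6]
75 False 13.55 [ 0.5659 -0.056   0.3234] [-0.2 -0.1 -0.4]
65 False 14.0 [ 0.5386 -0.0491  0.3143] [-0.7 -0.6  1. ]
55 False 14.45 [ 0.5132 -0.0426  0.3005] [ 0.3 -0.1  0.1]
45 False 14.9 [ 0.4905 -0.0369  0.2824] [-0.6  0.3  0.2]
35 False 15.35 [ 0.4713 -0.032   0.2605] [ 0.6 -0.1 -0.3]
25 False 15.8 [ 0.456  -0.0282  0.2353] [0.1 0.5 0.3]
15 False 16.25 [ 0.4451 -0.0254  0.2078] [-0.4  0.1  0.6]
5 False 16.7 [ 0.4389 -0.0238  0.1786] [-0.5 -0.1 -0.1]
press True tipz 0.0909 17.31 [ 0.4385 -0.0237  0.1635] [-2.6  1.  10.4]
up 18.39 [ 0.4382 -0.0236  0.3488] [ 0.7  0.9 -0.4]
aside 19.89 [ 0.2326 -0.3721  0.3487] [0.3 0.2 0.1]
```

View pics/s3.png

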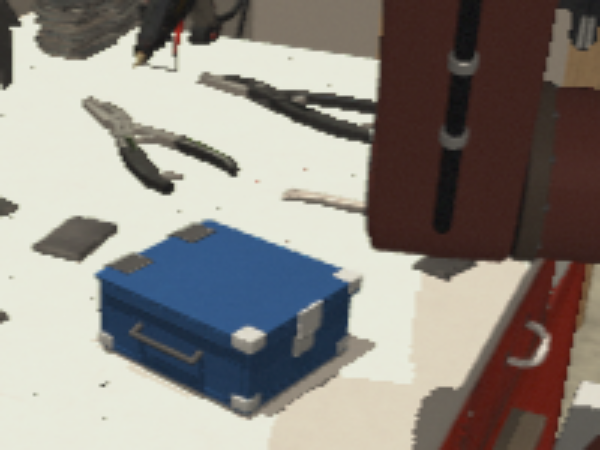

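View pics/t3.png

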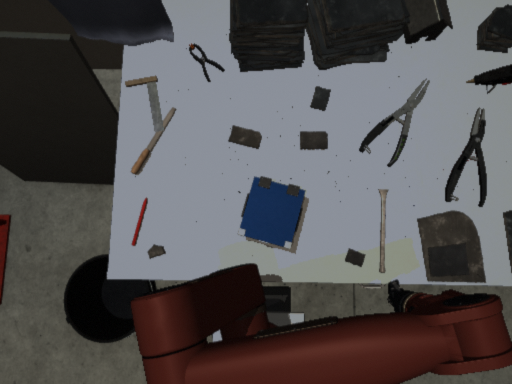

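The lid is shut: the stop was felt at tip z = 0.0909 against 0.091 expected. The case is in its original place at about (272,213) in the top view, the things around it are where they were, and the arm is clear.

```bash
python3 -c "
from plant import robot
print(robot.job_done())"
```

```text
the job is handed in; nothing more can be done
None
```

The job is handed in at about 20 s: flap pressed flat first, then the lid pressed fully shut, with no wrist force reading above about 11 N and no visible movement of the case or the things around it.

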